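# Refit the gooseneck: coupling nut by hand, then nip it up with the wrench

### The arm

A 6-joint arm with a two-finger parallel gripper is mounted at the origin on the work surface. World frame = base frame: x ahead of the robot, y to its left, z up, the work surface at z = 0. Lengths are in m, angles in rad, forces in N, time in s.
With the tool pointing down it reaches from about 0.25 to 0.725 m from the base axis. Payload 4 kg.
Tool frame: the origin (TCP) lies on the centre line of the jaws, within the pads' length; the fingertips stand 25 mm ahead of it and the grasp point (between the pads) lies 6 mm ahead of it; z points along the fingers, y is the line along which they close (so a half turn about z gives the same grasp; the last joint's range is limited). The gripper opens to 85 mm and grips with 20 to 120 N. Pads are 22 mm wide; open, the fingers measure 114 mm over their backs; the gripper's body (76 mm by 85 mm) begins 54 mm behind the grasp point. The pads swing forward as they close: fully open they stand 13 mm farther back than shut.
Start: joints at [1.279, 0.241, 0.005, 1.335, 0, 1.571], TCP at [0.144, 0.479, 0.256] pointing down, gripper open.
Joint ranges: [-2.72, 2.72], [-1.05, 1.87], [-1.09, 1.28], [-1.99, 2.15], [-1.42, 1.44], [-3.14, 3.14]. Speed limits (rad/s): [2.79, 2.79, 3.14, 3.14, 3.14, 3.14].

### API

Orientations are given as a unit quaternion [w, x, y, z].
In Python, from workcell import robot gives the robot as it stands.
- The arm moves only by the tool servo_tool, never from a script. Its argument "targets" is a list of rows, each an object of numbers: "claw": the closure, from -1 (fully open) to 1 (shut); "tx", "ty", "tz": the shift along the tool's x, y, z in m; "rx", "ry", "rz": the turn, a rotation vector about the tool's x, y, z in degrees. In form: [{"claw": .., "tx": .., "ty": .., "tz": .., "rx": .., "ry": .., "rz": ..}, ...]. A call has 1 to 12 rows; each row is the pose to reach, as a shift and turn from the pose commanded when the call began, along the tool's axes at that moment; what a row does not reach only later rows make up. A row lasts 1/12 s, in which the tool goes at most 41.7 mm and 7.16 degrees, less where a joint would pass 70% of its speed; a pose out of reach is approached as far as the arm can. A call with a gripper value outside its range is refused whole. The fingers move at their own pace and stop on an object; "grip_force" is the grip in N (left out, the last holds). Time passes only in rows, so rows that repeat a pose let the fingers close. It gives the time, the measured TCP pose, the force, the opening and the grip force at its end, in the units of the state.
- robot.observe(): the state, without advancing time (a new reading comes with each control period).
- robot.get_image(name): name is "scene" or "top"; returns a dict with "color" (384x512x3 uint8, red, green, blue), "fx", "fy", "cx", "cy" (pixels), "R" (3x3) and "t" (3): a world point X has camera coordinates R X + t. Camera axes: x right, y down, z forward; pixel columns grow to the right and rows downward; lengths in m; the calibration is good to about 2 mm. A picture is of the moment at which its call begins. There is no depth.
- robot.finish_job(): hands the job in; it is judged then, once.
The state is a dict: "time_s": time; "q": joint angles; "dq": joint speeds; "tau": joint torques, N m; "tool_pos": TCP position; "orientation": TCP orientation; "contact_force": force on the tool from outside, world axes, zero at the start; "moment": the same for the moment, N m; "width": finger opening in m; "gripper_force": force on a finger pad.
Only numpy, scipy, OpenCV 4.12 (cv2) and the standard library are available. Lean on these libraries where they do the work, as an engineer would, in place of code of your own. Each camera call takes 0.05 s, during which the arm holds its last target. There are 200 camera calls.

### The job

The gooseneck spout has just been put back on the sink tap after descaling and its coupling nut is still loose. Run the nut down by hand (clockwise seen from above) until you feel it seat, then nip it up with the open-ended wrench by about an eighth of a turn, well short of a quarter turn, so that the new seal is squeezed but not crushed. Lay the wrench back down flat in the shallow tray, leave the spout pointing over the sink, and do not disturb the other things on the counter.

Things in the scene. Friction and masses are not known exactly. Their poses are not given: they have to be found in the camera images.
- nut: Brass hex coupling nut, captive on the gooseneck: 32 mm across flats, 37 across corners, 18 high. Origin: its centre, 98 mm above the counter; z up, x the outward normal of a flat (flats every 60 degrees). Turns about z only, travel along the thread is nil. The 16 mm spout pipe rises out of its top, so it cannot be taken from straight above: reach in tilted, from the robot's side.
- thread_turn (a joint): The nut's angle on its free thread, rad: starts between -1.8 and -1.1, grows as the nut turns clockwise seen from above, 0 = seated, a firm stop by hand. Takes about 0.1 N m.
- tightening (a joint): The nut's angle past hand-tight, rad, clockwise from above: starts at 0, moves only with thread_turn at 0 and under about 0.9 N m (8 N at the wrench's grip point; more than a light pinch of 10 to 15 N passes on), stays where left; hard stop at 1.4. An eighth of a turn is 0.79. The nut's whole angle is thread_turn + tightening.
- tap: Chrome deck tap, fixed at the right-hand edge of the sink. Origin: on the counter, under the nut's axis. y points over the sink, x away from the robot. Flange 56 mm across; column 36 mm across to z = 60 mm, tapering to a 23 mm thread at z = 74 to 89 mm under the nut. Side valve and lever on the +x side, below z = 60 mm, within 100 mm of the axis. Sink: x 0.38 to 0.80, y 0.02 to 0.38 m.
- spout (a joint): Swivel of the gooseneck about the nut's axis, rad, counter-clockwise seen from above; at 0 it points along the tap's y axis. Starts within 0.15 of 0. Stiff (0.3 N m) but turns if pushed.
- spout_mouth (a point): Mouth of the gooseneck, 200 mm out from the nut's axis, 225 mm above the counter. The 16 mm pipe rises straight from the nut to z = 270 mm, bends over in a half circle of 100 mm radius (top at z = 379 mm) and comes down to this point.
- wrench: Open-ended wrench, 222 mm long, 450 g or so, flat in the tray, z up. Origin: jaw's centre at mid thickness, where the nut's centre comes to lie (within 2 mm, pushed fully on). x points out of the mouth; the straight handle runs along -x. Mouth 33.6 mm wide (y), 10 mm thick, prongs 12 mm wide, to x = 17 mm; throat floor at x = -19.5 mm. On the nut two flats lie along x.
- wrench_grip (a point): Where to hold the wrench: on its red handle, 115 mm behind the jaw's centre, at mid thickness. Handle 22 mm wide (y), 14 mm thick (z), from 57 to 205 mm behind the jaw's centre; its underside is 7 mm below this point. The balance point is about 77 mm behind the jaw's centre.
- tray: Shallow aluminium tray, 325 x 176 mm (x, y), rim 20 mm high, floor and walls 2 mm thick, fixed to the counter. Origin: centre of its underside.
- screwdriver: Yellow-handled screwdriver, 200 mm long, in the tray on the -y side of the wrench, about 85 mm from it. Leave alone.
- old_seal: Black rubber ring, 30 mm across, 6 mm thick, in the tray near its +x, +y corner. Leave alone.
- soap_bottle: Soap bottle, 58 mm across, 170 mm tall, at the back of the counter beyond the tap. Origin at its foot. Leave alone.
- rice_bowl: Blue bowl, 100 mm across, 55 mm high. Leave alone.
- steel_cup: Steel cup, 72 mm across, 85 mm high. Leave alone.
- sauce_jar: Amber jar, 64 mm across, 100 mm tall. Leave alone.
- descaler: Grey bottle, 60 mm across, 150 mm tall. Leave alone.
Not all that is in view belongs to the job. Leave any orange look-alike of the wrench alone.

How it is judged:
On the way, in this order (a step that is already met when the one before it is completed fails the run):
1. the nut is run down by hand until it seats (value of joint thread_turn above -0.1 rad and contact force between wrench and nut below 0.5 N), for 0.2 s.
2. the nut is nipped up with the wrench on it by about an eighth of a turn (value of joint tightening between 0.5 and 1.1 rad and contact force between wrench and nut above 1 N), for 0.1 s.
At the end, for the whole second after the job is handed in: Nut seated (thread_turn above -0.12) and tightened by 0.5 to 1.1 rad (29 to 63 degrees); spout within 0.45 rad of the tap's y axis; wrench at rest in the tray, off the nut: grip point inside the tray's outline, grip point and jaw under 30 mm above the tray's underside (value of joint thread_turn above -0.12 rad and value of joint tightening between 0.5 and 1.1 rad and value of joint spout between -0.45 and 0.45 rad and x of wrench_grip in the frame of tray between -0.16 and 0.16 m and y of wrench_grip in the frame of tray between -0.088 and 0.088 m and z of each of wrench_grip, wrench in the frame of tray below 0.03 m and linear speed of wrench below 0.02 m/s and contact force between wrench and nut below 0.1 N); the robot touches nothing.
It fails at once if the wrench was used on the nut before it had been run down by hand (contact force between wrench and nut above 1 N and value of joint thread_turn below -0.6 rad).
It fails at once if the nut was forced more than 0.3 rad past hand-tight in the gripper (contact force between the fingers and nut above 1 N and value of joint tightening above 0.3 rad).
It fails at once if the nut was over-tightened (more than 1.1 rad past hand-tight) (value of joint tightening above 1.1 rad).
It fails at once if the spout was knocked away from over the sink (more than 0.6 rad) (value of joint spout above 0.6 rad or value of joint spout below -0.6 rad).
It fails at once if a bystander on the counter was moved by more than 30 mm, or one in the tray by more than 60 mm (distance of any of soap_bottle, rice_bowl, steel_cup, sauce_jar, descaler from where it was at the start of the episode above 0.03 m or distance of any of screwdriver, old_seal from where it was at the start of the episode above 0.06 m).
It also fails if it takes over 72 s, if anything falls off the work surface, if the arm or the gripper's body presses on something with over 40 N, if the wrist force passes 120 N, or if a joint passes its speed limit or range.

## Working session

There is one attempt and no reset: what is moved stays moved. The work goes in short steps, Python scripts to look and compute and a tool call to move; the robot and the scene stay as the last step left them, time stands still between calls to the robot, and variables do not carry over. Pictures are saved under pics/ and viewed, at most 10 in all, crops included, and the job is handed in when it is done.

Besides the shell and the picture viewer there is one more tool, called as name(argument=value, ...), one argument or row to a line, values as JSON. servo_tool: Moves the arm, as the interface text tells. Its arguments: {"type":"object","properties":{"targets":{"type":"array","items":{"type":"object","properties":{"claw":{"type":"number"},"tx":{"type":"number"},"ty":{"type":"number"},"tz":{"type":"number"},"rx":{"type":"number"},"ry":{"type":"number"},"rz":{"type":"number"}}}},"grip_force":{"type":"number"}},"required":["targets"]}

```bash
mkdir -p pics; ls
python3 - <<'E'
from workcell import robot
import cv2,json
print(robot.observe())
for n in("scene","top"):
    g=robot.get_image(n); cv2.imwrite(f"pics/{n}0.png",g["color"][:,:,::-1]); print(n,g["fx"],g["fy"],g["cx"],g["cy"],g["R"],g["t"])
E
```

```text
pics
{'time_s': 0.0, 'q': array([ 1.27902313e+00,  2.41437175e-01,  3.70550122e-03,  1.33520640e+00,
       -2.08840807e-05,  1.57077916e+00]), 'dq': array([ 0.00012215,  0.00045351,  0.00070064,  0.00297508, -0.00014224,
        0.00062523]), 'tau': array([ 1.40953271e-04, -3.72320616e+01,  2.52407169e+01,  1.68606872e-02,
        3.51447102e-05,  6.95002626e-06]), 'tool_pos': array([0.14366106, 0.47830005, 0.25539368]), 'orientation': array([-1.45350324e-04,  1.45361082e-01,  9.89378092e-01, -1.06101341e-03]), 'contact_force': array([ 0.12619378, -0.1751553 ,  0.32208824]), 'moment': array([ 0.03616544, -0.03167033,  0.00988204]), 'gripper_force': 0.0, 'width': 0.08531410226368177}
scene 380.7243414189437 380.7243414189437 256.1960003479833 193.17383266193767 [[ 0.13212912  0.99097559 -0.02256717]
 [ 0.58985871 -0.09690345 -0.80167102]
 [-0.79662325  0.09261265 -0.59733935]] [ 0.16157081 -0.1535667   1.47758117]
top 371.96129708648044 371.96129708648044 256.43664750370226 192.96126752615373 [[-0.02606711 -0.99956908 -0.01349692]
 [-0.99533246  0.02720686 -0.09259096]
 [ 0.09291827  0.01102034 -0.99561275]] [-0.21413378  0.46492008  1.21011963]
```

View pics/scene0.png

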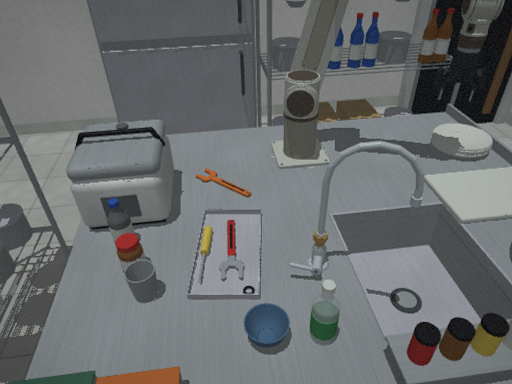

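View pics/top0.png

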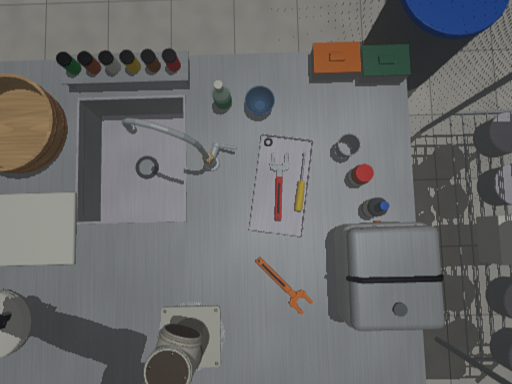

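```bash
cat > h.py <<'E'
import cv2,numpy as np
from workcell import robot
def ray(g,uv,z):
    R,t=np.array(g["R"]),np.array(g["t"]); c=-R.T@t
    d=R.T@np.array([(uv[0]-g["cx"])/g["fx"],(uv[1]-g["cy"])/g["fy"],1]); return c+d*(z-c[2])/d[2]
def proj(g,X):
    p=np.array(g["R"])@np.array(X)+g["t"]; return np.array([g["fx"]*p[0]/p[2]+g["cx"],g["fy"]*p[1]/p[2]+g["cy"]])
def blobs(g,lo,hi,amin=15):
    m=cv2.inRange(cv2.cvtColor(g["color"],cv2.COLOR_RGB2HSV),np.array(lo),np.array(hi))
    cs,_=cv2.findContours(cv2.morphologyEx(m,cv2.MORPH_CLOSE,np.ones((3,3))),cv2.RETR_EXTERNAL,cv2.CHAIN_APPROX_NONE)
    return [c for c in cs if cv2.contourArea(c)>=amin]
def tri(g1,u1,g2,u2):
    A=[]
    for g,u in((g1,u1),(g2,u2)):
        P=np.hstack([np.array(g["R"]),np.array(g["t"])[:,None]]); a=(u[0]-g["cx"])/g["fx"];b=(u[1]-g["cy"])/g["fy"]
        A+=[a*P[2]-P[0],b*P[2]-P[1]]
    A=np.array(A);x,*_=np.linalg.lstsq(A[:,:3],-A[:,3],rcond=None);return x
E
python3 - <<'E'
from h import *
G={n:robot.get_image(n) for n in("scene","top")}
for n,g in G.items():
    print(n)
    for nm,lo,hi,z in(("red",(0,150,80),(6,255,255),.013),("yel",(20,120,80),(32,255,255),.013),("brass",(8,70,60),(28,255,255),.098)):
        for c in blobs(g,lo,hi,6):
            M=c[:,0,:].mean(0); r=cv2.minAreaRect(c); b=cv2.boxPoints(r)
            if r[1][0]*r[1][1]>2500: continue
            e=sorted([(np.linalg.norm(b[i]-b[(i+1)%4]),i) for i in range(4)])[:2]
            ends=[(b[i]+b[(i+1)%4])/2 for _,i in e]
            print(nm,np.round(r[0],1),np.round(r[1],1),np.round(ray(g,r[0],z),4),[np.round(ray(g,q,z)[:2],4) for q in ends])
a=cv2.resize(G["scene"]["color"][215:280,290:350],None,fx=7,fy=7,interpolation=cv2.INTER_CUBIC)
b=cv2.resize(G["top"]["color"][135:187,185:235],None,fx=7,fy=7,interpolation=cv2.INTER_CUBIC)
h=max(a.shape[0],b.shape[0]);im=np.zeros((h,a.shape[1]+b.shape[1],3),np.uint8);im[:a.shape[0],:a.shape[1]]=a;im[:b.shape[0],a.shape[1]:]=b
cv2.imwrite("pics/crop1.png",im[:,:,::-1])
E
```

```text
scene
red [418.9 351.9] [25.5 22.7] [0.8524 0.0673 0.013 ] [array([0.8371, 0.0493]), array([0.8672, 0.0849])]
red [126.7 242.6] [17.9 21.9] [ 0.4193 -0.5898  0.013 ] [array([ 0.4165, -0.5601]), array([ 0.422 , -0.6192])]
red [231. 237.] [34.  6.] [ 0.4424 -0.2945  0.013 ] [array([ 0.368 , -0.2886]), array([ 0.5094, -0.2999])]
red [375.5  14.5] [3. 3.] [-2.1465  1.163   0.013 ] [array([-2.2018,  1.185 ]), array([-2.1434,  1.1752])]
red [359.8  14.8] [3.5 4.2] [-2.1693  1.0304  0.013 ] [array([-2.2219,  1.063 ]), array([-2.118 ,  0.9986])]
red [435.5  11. ] [4. 3.] [-2.1526  1.7132  0.013 ] [array([-2.2282,  1.7536]), array([-2.0799,  1.6742])]
red [451.  10.] [4. 4.] [-2.1578  1.8604  0.013 ] [array([-2.2339,  1.9039]), array([-2.1537,  1.8767])]
yel [484.8 341.5] [27.3 25.7] [0.8502 0.2162 0.013 ] [array([0.8317, 0.2007]), array([0.8681, 0.2312])]
yel [320. 239.] [12. 12.] [ 0.4898 -0.0462  0.013 ] [array([ 0.4657, -0.0396]), array([ 0.4925, -0.0296])]
yel [206.  239.9] [ 8.2 28.1] [ 0.4433 -0.3659  0.013 ] [array([ 0.3848, -0.3575]), array([ 0.4971, -0.3736])]
brass [137.  374.5] [8
[... 1602 characters left out ...]
2, -0.2253]), array([ 0.1005, -0.3702])]
brass [299.5 195.2] [ 7.4 30.4] [ 0.4411 -0.3601  0.098 ] [array([ 0.4879, -0.367 ]), array([ 0.3947, -0.3533])]
brass [357.1 176.9] [18.3  9.2] [ 0.4931 -0.5405  0.098 ] [array([ 0.5174, -0.526 ]), array([ 0.469 , -0.5549])]
brass [207.8 158. ] [9.7 9.7] [ 0.5659 -0.078   0.098 ] [array([ 0.579 , -0.0698]), array([ 0.5741, -0.0908])]
brass [94.2 66.7] [11.6 13. ] [0.8741 0.2838 0.098 ] [array([0.8918, 0.2724]), array([0.8564, 0.2952])]
brass [133.6  66. ] [13.2 13.5] [0.872  0.1567 0.098 ] [array([0.8597, 0.1745]), array([0.8844, 0.1389])]
brass [336.7  56.8] [31.2 48. ] [ 0.8817 -0.4952  0.098 ] [array([ 0.8813, -0.5716]), array([ 0.8821, -0.4186])]
```

View pics/crop1.png

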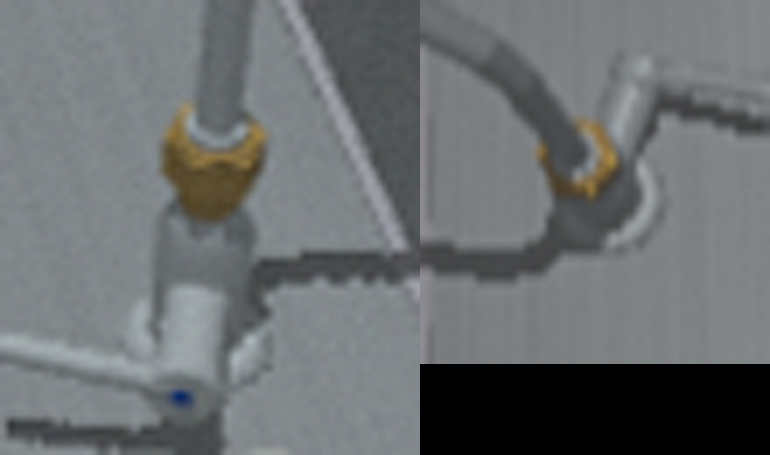

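```bash
cat >> h.py <<'E'
from scipy.spatial.transform import Rotation as Ro
def Rt(th,phi,s=1):
    """tool tilted th deg from straight down, heading phi deg; y to the left (s=1) or right"""
    th,phi=np.radians([th,phi]); z=np.array([np.sin(th)*np.cos(phi),np.sin(th)*np.sin(phi),-np.cos(th)]); y=s*np.array([-np.sin(phi),np.cos(phi),0])
    return np.stack([np.cross(y,z),y,z],1)
def cur():
    o=robot.observe(); q=o["orientation"]; return np.array(o["tool_pos"]),Ro.from_quat(list(q[1:])+[q[0]]).as_matrix(),o
def rel(p,R):
    p0,R0,o=cur(); return np.round(R0.T@(np.array(p)-p0),4), np.round(Ro.from_matrix(R0.T@R).as_rotvec(degrees=True),1)
def show():
    p,R,o=cur(); z=R[:,2]
    print("t",round(o["time_s"],2),"p",p.round(4),"th",round(float(np.degrees(np.arccos(-z[2]))),1),"head z",round(float(np.degrees(np.arctan2(z[1],z[0]))),1),"ydir",round(float(np.degrees(np.arctan2(R[1,1],R[0,1]))),1),"q",o["q"].round(2),"F",o["contact_force"].round(1),"M",o["moment"].round(2),"w",round(o["width"],4),"g",round(o["gripper_force"],1))
def gp(c,th,phi,back=0,s=1):
    """TCP pose so that grasp point is at c, less back"""
    R=Rt(th,phi,s); return np.array(c)-(0.006+back)*R[:,2],R
E
python3 - <<'E'
from h import *
show()
print(rel(*gp((.5695,-.0777,.098),60,20,.12)))
print(rel((.33,.2,.3),Rt(30,20)))
g=robot.get_image("top"); m=ray(g,(129,124),.225);print("mouth",m)
E
```

```text
t 0.2 p [0.1437 0.4785 0.2558] th 0.1 head z -107.2 ydir 73.3 q [1.28 0.24 0.   1.34 0.   1.57] F [ 0.4 -0.3 -0.7] M [ 0.03 -0.06  0.02] w 0.0853 g 0.0
(array([-0.4803, -0.4754,  0.0954]), array([-19.3, -57.9, -33.2]))
(array([-0.2585, -0.2132, -0.044 ]), array([ -9.7, -29. , -35.8]))
mouth [0.64467921 0.12492036 0.225     ]
```

servo_tool(
  targets=[
    {"claw": -1, "tx": -0.26, "ty": -0.21, "tz": -0.04, "rx": -10, "ry": -29, "rz": -36},
    {"claw": -1, "tx": -0.26, "ty": -0.21, "tz": -0.04, "rx": -10, "ry": -29, "rz": -36},
    {"claw": -1, "tx": -0.26, "ty": -0.21, "tz": -0.04, "rx": -10, "ry": -29, "rz": -36},
    {"claw": -1, "tx": -0.26, "ty": -0.21, "tz": -0.04, "rx": -10, "ry": -29, "rz": -36},
    {"claw": -1, "tx": -0.26, "ty": -0.21, "tz": -0.04, "rx": -10, "ry": -29, "rz": -36},
    {"claw": -1, "tx": -0.26, "ty": -0.21, "tz": -0.04, "rx": -10, "ry": -29, "rz": -36},
    {"claw": -1, "tx": -0.26, "ty": -0.21, "tz": -0.04, "rx": -10, "ry": -29, "rz": -36},
    {"claw": -1, "tx": -0.26, "ty": -0.21, "tz": -0.04, "rx": -10, "ry": -29, "rz": -36},
    {"claw": -1, "tx": -0.26, "ty": -0.21, "tz": -0.04, "rx": -10, "ry": -29, "rz": -36},
    {"claw": -1, "tx": -0.26, "ty": -0.21, "tz": -0.04, "rx": -10, "ry": -29, "rz": -36},
    {"claw": -1, "tx": -0.26, "ty": -0.21, "tz": -0.04, "rx": -10, "ry": -29, "rz": -36},
  ],
)

```text
time_s: 1.17
tool_pos: [0.3328, 0.2019, 0.2966]
orientation: [0.256, -0.167, 0.951, 0.048]
contact_force: [-0.6, 0.1, 0.6]
width: 0.0854
gripper_force: 0.0
```

Run:
```python
from h import *
show()
for ph in(20,0,-10):print(rel(*gp((.5695,-.0777,.098),60,ph,.12)))
```

```text
t 1.17 p [0.3328 0.2019 0.2966] th 30.2 head z 20.6 ydir 110.0 q [ 0.65 -0.38 -0.59  0.85 -0.14  0.26] F [-0.6  0.1  0.6] M [-0.19  0.48  0.06] w 0.0854 g 0.0
(array([ 0.052 , -0.3445,  0.1243]), array([  0.3, -29.8,  -0.2]))
(array([ 0.0464, -0.3072,  0.1278]), array([ 14.6, -29.6,  14.1]))
(array([ 0.0395, -0.2899,  0.1319]), array([ 21.7, -29.2,  21.2]))
```

servo_tool(
  targets=[
    {"claw": -1, "tx": 0.052, "ty": -0.345, "tz": 0.124, "rx": 0, "ry": -30, "rz": 0},
    {"claw": -1, "tx": 0.052, "ty": -0.345, "tz": 0.124, "rx": 0, "ry": -30, "rz": 0},
    {"claw": -1, "tx": 0.052, "ty": -0.345, "tz": 0.124, "rx": 0, "ry": -30, "rz": 0},
    {"claw": -1, "tx": 0.052, "ty": -0.345, "tz": 0.124, "rx": 0, "ry": -30, "rz": 0},
    {"claw": -1, "tx": 0.052, "ty": -0.345, "tz": 0.124, "rx": 0, "ry": -30, "rz": 0},
    {"claw": -1, "tx": 0.052, "ty": -0.345, "tz": 0.124, "rx": 0, "ry": -30, "rz": 0},
    {"claw": -1, "tx": 0.052, "ty": -0.345, "tz": 0.124, "rx": 0, "ry": -30, "rz": 0},
    {"claw": -1, "tx": 0.052, "ty": -0.345, "tz": 0.124, "rx": 0, "ry": -30, "rz": 0},
    {"claw": -1, "tx": 0.052, "ty": -0.345, "tz": 0.124, "rx": 0, "ry": -30, "rz": 0},
    {"claw": -1, "tx": 0.052, "ty": -0.345, "tz": 0.124, "rx": 0, "ry": -30, "rz": 0},
    {"claw": -1, "tx": 0.052, "ty": -0.345, "tz": 0.124, "rx": 0, "ry": -30, "rz": 0},
    {"claw": -1, "tx": 0.052, "ty": -0.345, "tz": 0.124, "rx": 0, "ry": -30, "rz": 0},
  ],
)

```text
time_s: 2.17
tool_pos: [0.4685, -0.1146, 0.1577]
orientation: [0.491, -0.149, 0.853, 0.093]
contact_force: [-1.4, 0.7, 0.5]
width: 0.0854
gripper_force: 0.0
```

Run:
```python
from h import *
show()
print(rel(*gp((.5695,-.0777,.098),60,20,0)))
ims=[]
for n,(r,c) in(("scene",(130,225)),("top",(80,130))):
    g=robot.get_image(n)["color"]; ims.append(cv2.resize(g[r:r+150,c:c+200],None,fx=2,fy=2,interpolation=cv2.INTER_CUBIC))
cv2.imwrite("pics/c2.png",np.hstack(ims)[:,:,::-1])
```

```text
t 2.17 p [ 0.4685 -0.1146  0.1577] th 59.9 head z 20.6 ydir 110.2 q [-0.69  0.16 -0.98 -0.29  0.85 -0.7 ] F [-1.4  0.7  0.5] M [-0.26  0.79  0.  ] w 0.0854 g 0.0
(array([-0.0022, -0.0009,  0.117 ]), array([ 0.5, -0.1, -0.5]))
```

View pics/c2.png

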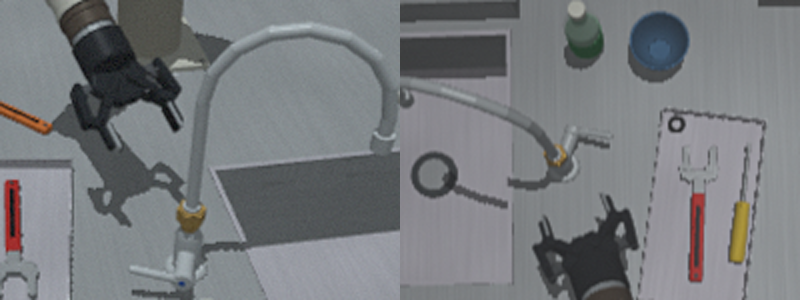

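servo_tool(
  targets=[
    {"claw": -1, "tx": -0.002, "ty": -0.001, "tz": 0.03},
    {"claw": -1, "tx": -0.002, "ty": -0.001, "tz": 0.06},
    {"claw": -1, "tx": -0.002, "ty": -0.001, "tz": 0.09},
    {"claw": -1, "tx": -0.002, "ty": -0.001, "tz": 0.117},
    {"claw": -1, "tx": -0.002, "ty": -0.001, "tz": 0.117},
    {"claw": 0, "tx": -0.002, "ty": -0.001, "tz": 0.117},
    {"claw": 0, "tx": -0.002, "ty": -0.001, "tz": 0.117},
    {"claw": 0, "tx": -0.002, "ty": -0.001, "tz": 0.117},
    {"claw": 0, "tx": -0.002, "ty": -0.001, "tz": 0.117},
  ],
  grip_force=20,
)

```text
invalid input at $.targets[0]: expected keys claw, tx, ty, tz, rx, ry, rz
```

Run:
```python
from h import *
show()
ims=[]
for n,(r,c) in(("scene",(185,265)),("top",(120,155))):
    g=robot.get_image(n)["color"]; ims.append(cv2.resize(g[r:r+80,c:c+100],None,fx=4,fy=4,interpolation=cv2.INTER_CUBIC))
cv2.imwrite("pics/c3.png",np.hstack(ims)[:,:,::-1])
```

```text
t 2.27 p [ 0.4677 -0.1123  0.1605] th 60.1 head z 20.6 ydir 110.4 q [-0.68  0.15 -0.99 -0.29  0.85 -0.7 ] F [ 0.6  0.5 -0.8] M [-0.3   0.78  0.06] w 0.0855 g 0.0
```

View pics/c3.png

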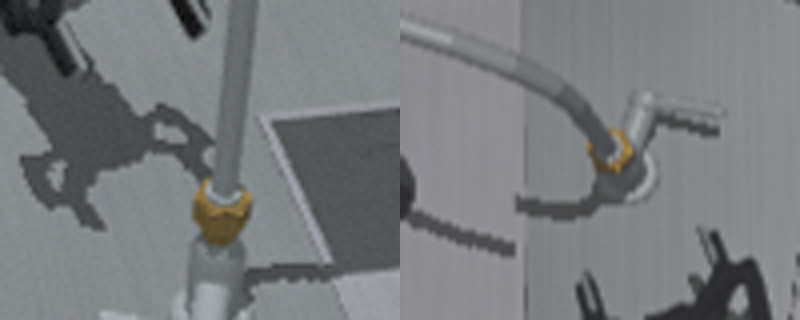

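servo_tool(
  targets=[
    {"claw": -1, "tx": 0, "ty": -0.003, "tz": 0.03, "rx": 0, "ry": 0, "rz": 0},
    {"claw": -1, "tx": 0, "ty": -0.003, "tz": 0.06, "rx": 0, "ry": 0, "rz": 0},
    {"claw": -1, "tx": 0, "ty": -0.003, "tz": 0.09, "rx": 0, "ry": 0, "rz": 0},
    {"claw": -1, "tx": 0, "ty": -0.003, "tz": 0.118, "rx": 0, "ry": 0, "rz": 0},
    {"claw": -1, "tx": 0, "ty": -0.003, "tz": 0.118, "rx": 0, "ry": 0, "rz": 0},
    {"claw": 0, "tx": 0, "ty": -0.003, "tz": 0.118, "rx": 0, "ry": 0, "rz": 0},
    {"claw": 0, "tx": 0, "ty": -0.003, "tz": 0.118, "rx": 0, "ry": 0, "rz": 0},
    {"claw": 0, "tx": 0, "ty": -0.003, "tz": 0.118, "rx": 0, "ry": 0, "rz": 0},
    {"claw": 0, "tx": 0, "ty": -0.003, "tz": 0.118, "rx": 0, "ry": 0, "rz": 0},
  ],
  grip_force=20,
)

```text
time_s: 3.12
tool_pos: [0.5644, -0.0814, 0.1041]
orientation: [0.494, -0.151, 0.852, 0.09]
contact_force: [0.5, 0.0, -0.8]
width: 0.0427
gripper_force: 0.0
```

Run:
```python
from h import *
show()
p,R,o=cur(); print("grasp pt",(p+.006*R[:,2]).round(4), rel(*gp((.5695,-.0777,.098),60,20,0)))
ims=[]
for n,(r,c) in(("scene",(185,265)),("top",(120,155))):
    g=robot.get_image(n)["color"]; ims.append(cv2.resize(g[r:r+80,c:c+100],None,fx=4,fy=4,interpolation=cv2.INTER_CUBIC))
cv2.imwrite("pics/c4.png",np.hstack(ims)[:,:,::-1])
```

```text
t 3.12 p [ 0.5644 -0.0814  0.1041] th 60.2 head z 20.3 ydir 110.2 q [-0.46  0.44 -0.92 -0.67  0.68 -0.48] F [ 0.5  0.  -0.8] M [-0.31  0.76 -0.01] w 0.0427 g 0.0
grasp pt [ 0.5693 -0.0796  0.1011] (array([0.0023, 0.0017, 0.0023]), array([ 0.3,  0.2, -0.1]))
```

View pics/c4.png

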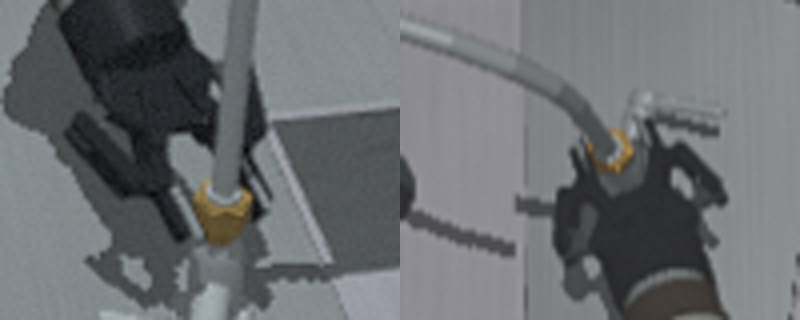

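servo_tool(
  targets=[
    {"claw": 0, "tx": 0.002, "ty": 0.001, "tz": 0.002, "rx": 0, "ry": 0, "rz": 0},
    {"claw": 0.5, "tx": 0.002, "ty": 0.001, "tz": 0.002, "rx": 0, "ry": 0, "rz": 0},
    {"claw": 0.5, "tx": 0.002, "ty": 0.001, "tz": 0.002, "rx": 0, "ry": 0, "rz": 0},
    {"claw": 0.5, "tx": 0.002, "ty": 0.001, "tz": 0.002, "rx": 0, "ry": 0, "rz": 0},
    {"claw": 0.5, "tx": 0.002, "ty": 0.001, "tz": 0.002, "rx": 0, "ry": 0, "rz": 0},
    {"claw": 0.5, "tx": 0.002, "ty": 0.001, "tz": 0.002, "rx": 0, "ry": 0, "rz": 0},
  ],
  grip_force=20,
)

```text
time_s: 3.72
tool_pos: [0.5635, -0.077, 0.1002]
orientation: [0.493, -0.152, 0.851, 0.094]
contact_force: [-6.3, 6.6, 7.8]
width: 0.0316
gripper_force: 24.9
```

```bash
cat > s.py <<'E'
from h import *
show()
p,R,o=cur(); gpt=p+.006*R[:,2]; F=np.array(o["contact_force"]); print("grasp pt",gpt.round(4),"F tool",(R.T@F).round(1))
E
python3 s.py
```

```text
t 3.72 p [ 0.5635 -0.077   0.1002] th 60.3 head z 20.9 ydir 110.6 q [-0.45  0.45 -0.93 -0.68  0.68 -0.47] F [-6.3  6.6  7.8] M [0.88 0.2  1.41] w 0.0316 g 24.9
grasp pt [ 0.5684 -0.0752  0.0973] F tool [-5.   8.4 -6.9]
```

```bash
cat > rot.py <<'E'
from h import *
import sys
# rows to turn about vertical axis through C: rot.py cx cy step n [corrected start centred: gc]
cx,cy,st,n=map(float,sys.argv[1:5]); p0,R0,o=cur(); C=np.array([cx,cy,p0[2]])
for k in range(1,int(n)+1):
    W=Ro.from_euler('z',st*k,degrees=True).as_matrix(); p=C+W@(p0-C); R=W@R0
    print((R0.T@(p-p0)).round(4),Ro.from_matrix(R0.T@R).as_rotvec(degrees=True).round(1))
E
python3 rot.py .5686 -.0752 -6 9
```

```text
[-0.      0.0006  0.    ] [ 5.2 -0.1  3. ]
[-0.0001  0.0011  0.0001] [10.4 -0.1  5.9]
[-0.0001  0.0017  0.0003] [15.6 -0.2  8.9]
[-0.0002  0.0022  0.0004] [20.8 -0.2 11.9]
[-0.0004  0.0027  0.0007] [26.1 -0.3 14.9]
[-0.0005  0.0031  0.0009] [31.3 -0.3 17.8]
[-0.0007  0.0036  0.0013] [36.5 -0.4 20.8]
[-0.0009  0.004   0.0016] [41.7 -0.5 23.8]
[-0.0011  0.0043  0.002 ] [46.9 -0.5 26.8]
```

servo_tool(
  targets=[
    {"claw": 0.5, "tx": -0.001, "ty": 0.0025, "tz": -0.001, "rx": 5.2, "ry": 0, "rz": 3},
    {"claw": 0.5, "tx": -0.001, "ty": 0.003, "tz": -0.001, "rx": 10.4, "ry": 0, "rz": 6},
    {"claw": 0.5, "tx": -0.001, "ty": 0.0035, "tz": -0.0005, "rx": 15.6, "ry": 0, "rz": 9},
    {"claw": 0.5, "tx": -0.001, "ty": 0.004, "tz": -0.0005, "rx": 20.8, "ry": 0, "rz": 12},
    {"claw": 0.5, "tx": -0.0015, "ty": 0.0045, "tz": 0, "rx": 26, "ry": 0, "rz": 15},
    {"claw": 0.5, "tx": -0.0015, "ty": 0.005, "tz": 0, "rx": 31.2, "ry": 0, "rz": 18},
    {"claw": 0.5, "tx": -0.0015, "ty": 0.0055, "tz": 0.0005, "rx": 36.4, "ry": 0, "rz": 21},
    {"claw": 0.5, "tx": -0.002, "ty": 0.006, "tz": 0.0005, "rx": 41.6, "ry": 0, "rz": 24},
    {"claw": 0.5, "tx": -0.002, "ty": 0.006, "tz": 0.0005, "rx": 41.6, "ry": 0, "rz": 24},
  ],
)

```text
time_s: 4.47
tool_pos: [0.5634, -0.0735, 0.1009]
orientation: [0.484, 0.21, 0.841, -0.12]
contact_force: [-4.8, -5.7, -0.0]
width: 0.0319
gripper_force: 25.8
```

```bash
python3 s.py;python3 rot.py .5686 -.0752 -3 9
```

```text
t 4.47 p [ 0.5634 -0.0735  0.1009] th 59.9 head z -28.0 ydir 62.0 q [ 0.11  0.44 -1.   -0.83 -0.51  0.33] F [-4.8 -5.7 -0. ] M [-0.14  0.91 -1.25] w 0.0319 g 25.8
grasp pt [ 0.568  -0.0759  0.0978] F tool [ 0.8 -7.3 -1.4]
[ 0.      0.0003 -0.    ] [ 2.6 -0.   1.5]
[ 0.      0.0006 -0.0001] [ 5.2 -0.   3. ]
[ 0.      0.0009 -0.0001] [ 7.8 -0.   4.5]
[ 0.      0.0011 -0.0001] [10.4 -0.   6. ]
[ 0.      0.0014 -0.0001] [13.  -0.   7.5]
[ 0.      0.0017 -0.    ] [15.6 -0.   9. ]
[-0.     0.002  0.   ] [18.2 -0.  10.5]
[-0.      0.0023  0.0001] [20.8 -0.  12.1]
[-0.0001  0.0025  0.0001] [23.3 -0.  13.6]
```

```bash
python3 rot.py .5675 -.0756 6.7 9
python3 - <<'E'
from h import *
print(rel(*gp((.5675,-.0756,.098),60,-28)),rel(*gp((.5675,-.0756,.098),60,32)))
E
```

```text
[-0.     -0.0005  0.    ] [-5.8  0.  -3.4]
[-0.0001 -0.0011  0.0001] [-11.6   0.   -6.7]
[-0.0002 -0.0016  0.0003] [-17.4   0.  -10.1]
[-0.0003 -0.0021  0.0005] [-23.2   0.  -13.5]
[-0.0004 -0.0025  0.0007] [-29.    0.  -16.8]
[-0.0006 -0.003   0.001 ] [-34.8   0.  -20.2]
[-0.0008 -0.0033  0.0013] [-40.6   0.  -23.6]
[-0.001  -0.0037  0.0017] [-46.4   0.  -26.9]
[-0.0012 -0.004   0.0021] [-52.1   0.1 -30.3]
(array([ 0.0002,  0.0001, -0.0006]), array([ 0. , -0.1, -0. ])) (array([-0.0011, -0.0044,  0.0017]), array([-51.9,  -0.1, -30.1]))
```

servo_tool(
  targets=[
    {"claw": -0.4, "tx": 0, "ty": -0.002, "tz": 0, "rx": 0, "ry": 0, "rz": 0},
    {"claw": -0.4, "tx": 0, "ty": -0.002, "tz": 0, "rx": 0, "ry": 0, "rz": 0},
    {"claw": -0.4, "tx": 0, "ty": -0.0025, "tz": 0, "rx": -5.8, "ry": 0, "rz": -3.4},
    {"claw": -0.4, "tx": 0, "ty": -0.003, "tz": 0, "rx": -11.6, "ry": 0, "rz": -6.7},
    {"claw": -0.4, "tx": 0, "ty": -0.0035, "tz": 0, "rx": -17.4, "ry": 0, "rz": -10},
    {"claw": -0.4, "tx": 0, "ty": -0.004, "tz": 0.0005, "rx": -23.2, "ry": 0, "rz": -13.4},
    {"claw": -0.4, "tx": 0, "ty": -0.0045, "tz": 0.0005, "rx": -29, "ry": 0, "rz": -16.8},
    {"claw": -0.4, "tx": -0.0005, "ty": -0.005, "tz": 0.001, "rx": -34.8, "ry": 0, "rz": -20},
    {"claw": -0.4, "tx": -0.001, "ty": -0.0055, "tz": 0.001, "rx": -40.6, "ry": 0, "rz": -23.4},
    {"claw": -0.4, "tx": -0.001, "ty": -0.006, "tz": 0.0015, "rx": -46.4, "ry": 0, "rz": -26.8},
    {"claw": -0.4, "tx": -0.001, "ty": -0.006, "tz": 0.002, "rx": -52, "ry": 0, "rz": -30},
    {"claw": -0.4, "tx": -0.001, "ty": -0.006, "tz": 0.002, "rx": -52, "ry": 0, "rz": -30},
  ],
)

```text
time_s: 5.47
tool_pos: [0.5652, -0.0847, 0.1023]
orientation: [0.483, -0.238, 0.831, 0.14]
contact_force: [1.2, -1.1, 0.9]
width: 0.0595
gripper_force: 0.0
```

```bash
python3 s.py
python3 - <<'E'
from h import *
print(rel(*gp((.5675,-.0756,.098),60,32)))
E
```

```text
t 5.47 p [ 0.5652 -0.0847  0.1023] th 60.3 head z 32.2 ydir 122.1 q [-0.53  0.45 -0.77 -0.33  0.88 -0.76] F [ 1.2 -1.1  0.9] M [-0.46  0.67 -0.07] w 0.0595 g 0.0
grasp pt [ 0.5696 -0.0819  0.0994] F tool [-1.  -1.6 -0.1]
(array([0.0004, 0.0065, 0.0021]), array([ 0.2,  0.3, -0.1]))
```

servo_tool(
  targets=[
    {"claw": -0.4, "tx": 0, "ty": 0.004, "tz": 0.001, "rx": 0, "ry": 0, "rz": 0},
    {"claw": -0.4, "tx": 0, "ty": 0.004, "tz": 0.001, "rx": 0, "ry": 0, "rz": 0},
    {"claw": -0.4, "tx": 0, "ty": 0.004, "tz": 0.001, "rx": 0, "ry": 0, "rz": 0},
  ],
)

```text
time_s: 5.72
tool_pos: [0.5607, -0.075, 0.0998]
orientation: [0.481, -0.239, 0.832, 0.142]
contact_force: [-0.9, -0.4, -1.7]
width: 0.0597
gripper_force: 0.0
```

```bash
python3 s.py
python3 - <<'E'
from h import *
print(rel(*gp((.5675,-.0756,.098),60,32)))
E
```

```text
t 5.72 p [ 0.5607 -0.075   0.0998] th 60.2 head z 32.4 ydir 122.2 q [-0.52  0.45 -0.8  -0.36  0.88 -0.75] F [-0.9 -0.4 -1.7] M [-0.45  0.73 -0.  ] w 0.0597 g 0.0
grasp pt [ 0.5651 -0.0723  0.0969] F tool [ 2.   0.1 -0. ]
(array([-0.0011, -0.004 , -0.0004]), array([ 0.4,  0.2, -0.2]))
```

servo_tool(
  targets=[
    {"claw": -0.2, "tx": 0, "ty": -0.003, "tz": 0, "rx": 0, "ry": 0, "rz": 0},
    {"claw": 0.1, "tx": 0, "ty": -0.003, "tz": 0, "rx": 0, "ry": 0, "rz": 0},
    {"claw": 0.1, "tx": 0, "ty": -0.003, "tz": 0, "rx": 0, "ry": 0, "rz": 0},
    {"claw": 0.5, "tx": 0, "ty": -0.003, "tz": 0, "rx": 0, "ry": 0, "rz": 0},
    {"claw": 0.5, "tx": 0, "ty": -0.003, "tz": 0, "rx": 0, "ry": 0, "rz": 0},
    {"claw": 0.5, "tx": 0, "ty": -0.003, "tz": 0, "rx": 0, "ry": 0, "rz": 0},
    {"claw": 0.5, "tx": 0, "ty": -0.003, "tz": 0, "rx": 0, "ry": 0, "rz": 0},
  ],
)

```text
time_s: 6.3
tool_pos: [0.5632, -0.078, 0.1006]
orientation: [0.481, -0.239, 0.831, 0.142]
contact_force: [-2.3, 3.2, 1.4]
width: 0.0317
gripper_force: 23.2
```

```bash
python3 s.py; python3 rot.py .5675 -.0756 -3 12
```

```text
t 6.3 p [ 0.5632 -0.078   0.1006] th 60.2 head z 32.5 ydir 122.3 q [-0.52  0.45 -0.78 -0.34  0.88 -0.76] F [-2.3  3.2  1.4] M [0.02 0.69 0.68] w 0.0317 g 23.2
grasp pt [ 0.5676 -0.0752  0.0976] F tool [-1.1  3.9 -0.9]
[-0.      0.0003  0.    ] [ 2.6 -0.   1.5]
[-0.      0.0005  0.    ] [ 5.2 -0.   3. ]
[-0.      0.0008  0.0001] [ 7.8 -0.1  4.5]
[-0.0001  0.001   0.0001] [10.4 -0.1  6. ]
[-0.0001  0.0013  0.0002] [13.  -0.1  7.4]
[-0.0001  0.0015  0.0003] [15.6 -0.1  8.9]
[-0.0002  0.0017  0.0004] [18.2 -0.1 10.4]
[-0.0002  0.002   0.0005] [20.8 -0.1 11.9]
[-0.0003  0.0022  0.0006] [23.4 -0.2 13.4]
[-0.0004  0.0024  0.0007] [26.  -0.2 14.9]
[-0.0004  0.0026  0.0008] [28.6 -0.2 16.4]
[-0.0005  0.0028  0.0009] [31.3 -0.2 17.9]
```

servo_tool(
  targets=[
    {"claw": 0.5, "tx": 0, "ty": 0.001, "tz": 0, "rx": 2.6, "ry": 0, "rz": 1.5},
    {"claw": 0.5, "tx": 0, "ty": 0.0015, "tz": 0, "rx": 5.2, "ry": 0, "rz": 3},
    {"claw": 0.5, "tx": 0, "ty": 0.002, "tz": 0, "rx": 7.8, "ry": 0, "rz": 4.5},
    {"claw": 0.5, "tx": 0, "ty": 0.002, "tz": 0, "rx": 10.4, "ry": 0, "rz": 6},
    {"claw": 0.5, "tx": 0, "ty": 0.0022, "tz": 0, "rx": 13, "ry": 0, "rz": 7.5},
    {"claw": 0.5, "tx": 0, "ty": 0.0022, "tz": 0, "rx": 13, "ry": 0, "rz": 7.5},
  ],
)

```text
time_s: 6.8
tool_pos: [0.5627, -0.0769, 0.1006]
orientation: [0.495, -0.128, 0.856, 0.076]
contact_force: [-3.0, -0.9, 3.3]
width: 0.0315
gripper_force: 24.5
```

```bash
cat >> s.py <<'E'
print("Mz at nut", round(float(o["moment"][2]-.193*np.cross(R[:,2],F)[2]),2))
E
python3 s.py; python3 rot.py .5675 -.0756 -3 4
```

```text
t 6.8 p [ 0.5627 -0.0769  0.1006] th 60.1 head z 17.2 ydir 107.1 q [-0.42  0.45 -0.96 -0.76  0.61 -0.41] F [-3.  -0.9  3.3] M [-0.26  0.62 -0.18] w 0.0315 g 24.5
grasp pt [ 0.5677 -0.0753  0.0976] F tool [-1.3  0.1 -4.3]
Mz at nut -0.19
[-0.      0.0003  0.    ] [ 2.6 -0.   1.5]
[-0.      0.0005  0.    ] [ 5.2 -0.   3. ]
[-0.      0.0008  0.0001] [ 7.8 -0.   4.5]
[-0.0001  0.001   0.0001] [10.4 -0.   6. ]
```

servo_tool(
  targets=[
    {"claw": 0.5, "tx": 0, "ty": 0.0003, "tz": 0, "rx": 2.6, "ry": 0, "rz": 1.5},
    {"claw": 0.5, "tx": 0, "ty": 0.0005, "tz": 0, "rx": 5.2, "ry": 0, "rz": 3},
    {"claw": 0.5, "tx": 0, "ty": 0.0008, "tz": 0, "rx": 7.8, "ry": 0, "rz": 4.5},
    {"claw": 0.5, "tx": 0, "ty": 0.0008, "tz": 0, "rx": 7.8, "ry": 0, "rz": 4.5},
  ],
)

```text
time_s: 7.13
tool_pos: [0.5624, -0.0762, 0.1005]
orientation: [0.499, -0.061, 0.864, 0.037]
contact_force: [-4.5, -2.2, 3.3]
width: 0.0317
gripper_force: 24.8
```

```bash
python3 s.py
```

```text
t 7.13 p [ 0.5624 -0.0762  0.1005] th 60.1 head z 8.3 ydir 98.2 q [-0.33  0.45 -1.03 -0.91  0.41 -0.25] F [-4.5 -2.2  3.3] M [-0.28  0.69 -0.34] w 0.0317 g 24.8
grasp pt [ 0.5675 -0.0755  0.0975] F tool [-0.5 -1.5 -5.8]
Mz at nut -0.08
```

servo_tool(
  targets=[
    {"claw": 0.5, "tx": 0, "ty": 0.0003, "tz": 0, "rx": 2.6, "ry": 0, "rz": 1.5},
    {"claw": 0.5, "tx": 0, "ty": 0.0005, "tz": 0, "rx": 5.2, "ry": 0, "rz": 3},
    {"claw": 0.5, "tx": 0, "ty": 0.0005, "tz": 0, "rx": 5.2, "ry": 0, "rz": 3},
  ],
)

```text
time_s: 7.38
tool_pos: [0.5624, -0.0757, 0.1005]
orientation: [0.5, -0.016, 0.866, 0.012]
contact_force: [-4.5, -4.3, 2.2]
width: 0.0318
gripper_force: 32.2
```

```bash
python3 s.py
```

```text
t 7.38 p [ 0.5624 -0.0757  0.1005] th 60.0 head z 2.4 ydir 92.3 q [-0.26  0.46 -1.06 -0.98  0.26 -0.15] F [-4.5 -4.3  2.2] M [-0.4   0.78  0.08] w 0.0318 g 32.2
grasp pt [ 0.5676 -0.0755  0.0975] F tool [ 0.4 -4.1 -5.1]
Mz at nut 0.76
```

servo_tool(
  targets=[
    {"claw": 0.5, "tx": 0, "ty": 0.0001, "tz": 0, "rx": 1.3, "ry": 0, "rz": 0.7},
    {"claw": 0.5, "tx": 0, "ty": 0.0002, "tz": 0, "rx": 2.6, "ry": 0, "rz": 1.5},
    {"claw": 0.5, "tx": 0, "ty": 0.0002, "tz": 0, "rx": 2.6, "ry": 0, "rz": 1.5},
  ],
)

```text
time_s: 7.63
tool_pos: [0.5624, -0.0755, 0.1005]
orientation: [0.5, 0.006, 0.866, -0.001]
contact_force: [-2.3, -1.3, 1.3]
width: 0.0318
gripper_force: 32.8
```

```bash
python3 s.py
```

```text
t 7.63 p [ 0.5624 -0.0755  0.1005] th 60.0 head z -0.5 ydir 89.3 q [-0.22  0.46 -1.07 -1.    0.19 -0.1 ] F [-2.3 -1.3  1.3] M [-0.14  0.89  0.59] w 0.0318 g 32.8
grasp pt [ 0.5676 -0.0756  0.0975] F tool [ 0.  -1.3 -2.6]
Mz at nut 0.81
```

servo_tool(
  targets=[
    {"claw": -0.3, "tx": 0, "ty": 0, "tz": 0, "rx": 0, "ry": 0, "rz": 0},
    {"claw": -0.3, "tx": 0, "ty": 0, "tz": 0, "rx": 0, "ry": 0, "rz": 0},
    {"claw": -0.3, "tx": 0, "ty": 0, "tz": 0, "rx": 0, "ry": 0, "rz": 0},
    {"claw": -0.3, "tx": 0, "ty": 0, "tz": -0.025, "rx": 0, "ry": 0, "rz": 0},
    {"claw": -0.3, "tx": 0, "ty": 0, "tz": -0.05, "rx": 0, "ry": 0, "rz": 0},
    {"claw": -0.3, "tx": 0, "ty": 0, "tz": -0.08, "rx": 0, "ry": 0, "rz": 0},
    {"claw": -0.3, "tx": 0, "ty": 0, "tz": -0.11, "rx": 0, "ry": 0, "rz": 0},
    {"claw": -0.3, "tx": 0, "ty": 0, "tz": -0.13, "rx": 0, "ry": 0, "rz": 0},
    {"claw": -0.3, "tx": 0, "ty": 0, "tz": -0.13, "rx": 0, "ry": 0, "rz": 0},
  ],
)

```text
time_s: 8.38
tool_pos: [0.4841, -0.0904, 0.199]
orientation: [0.485, 0.005, 0.875, 0.003]
contact_force: [2.0, -1.0, 0.3]
width: 0.0556
gripper_force: 0.0
```

```bash
python3 s.py
python3 - <<'E'
from h import *
print(rel((.457,-.297,.14),Rt(0,-4)))
E
```

```text
t 8.38 p [ 0.4841 -0.0904  0.199 ] th 58.0 head z 0.1 ydir 89.7 q [-0.35 -0.06 -1.09 -0.44  0.3  -0.18] F [ 2.  -1.   0.3] M [-0.09  0.82  0.02] w 0.0556 g 0.0
grasp pt [ 0.4892 -0.0904  0.1958] F tool [-1.3 -1.   1.6]
Mz at nut 0.18
(array([ 0.062 , -0.2073,  0.008 ]), array([ 2.4, 57.9,  3.1]))
```

servo_tool(
  targets=[
    {"claw": -0.2, "tx": 0.06, "ty": -0.207, "tz": 0.008, "rx": 2.4, "ry": 58, "rz": 3},
    {"claw": -0.2, "tx": 0.06, "ty": -0.207, "tz": 0.008, "rx": 2.4, "ry": 58, "rz": 3},
    {"claw": -0.2, "tx": 0.06, "ty": -0.207, "tz": 0.008, "rx": 2.4, "ry": 58, "rz": 3},
    {"claw": -0.2, "tx": 0.06, "ty": -0.207, "tz": 0.008, "rx": 2.4, "ry": 58, "rz": 3},
    {"claw": -0.2, "tx": 0.06, "ty": -0.207, "tz": 0.008, "rx": 2.4, "ry": 58, "rz": 3},
    {"claw": -0.2, "tx": 0.06, "ty": -0.207, "tz": 0.008, "rx": 2.4, "ry": 58, "rz": 3},
    {"claw": -0.2, "tx": 0.06, "ty": -0.207, "tz": 0.008, "rx": 2.4, "ry": 58, "rz": 3},
    {"claw": -0.2, "tx": 0.06, "ty": -0.207, "tz": 0.008, "rx": 2.4, "ry": 58, "rz": 3},
    {"claw": -0.2, "tx": 0.06, "ty": -0.207, "tz": 0.008, "rx": 2.4, "ry": 58, "rz": 3},
    {"claw": -0.2, "tx": 0.06, "ty": -0.207, "tz": 0.008, "rx": 2.4, "ry": 58, "rz": 3},
    {"claw": -0.2, "tx": 0.06, "ty": -0.207, "tz": 0.008, "rx": 2.4, "ry": 58, "rz": 3},
  ],
)

```text
time_s: 9.3
tool_pos: [0.46, -0.2962, 0.1376]
orientation: [-0.002, 0.033, 0.999, 0.001]
contact_force: [0.6, 0.2, 0.2]
width: 0.0513
gripper_force: 0.0
```

```bash
python3 s.py
python3 - <<'E'
from h import *
print(rel((.457,-.297,.08),Rt(0,-4)))
g=robot.get_image("scene")
im=g["color"][130:250,150:310]
cv2.imwrite("pics/c5.png",cv2.resize(im,None,fx=4,fy=4,interpolation=cv2.INTER_CUBIC)[:,:,::-1])
E
```

```text
t 9.3 p [ 0.46   -0.2962  0.1376] th 0.2 head z 150.2 ydir 86.2 q [-0.57  0.41 -0.07  1.09 -0.   -0.51] F [0.6 0.2 0.2] M [-0.03  0.01  0.01] w 0.0513 g 0.0
grasp pt [ 0.46   -0.2961  0.1316] F tool [-0.6  0.2 -0.2]
Mz at nut 0.01
(array([ 0.0027, -0.0011,  0.0576]), array([ 0.1, -0.2,  0.2]))
```

View pics/c5.png

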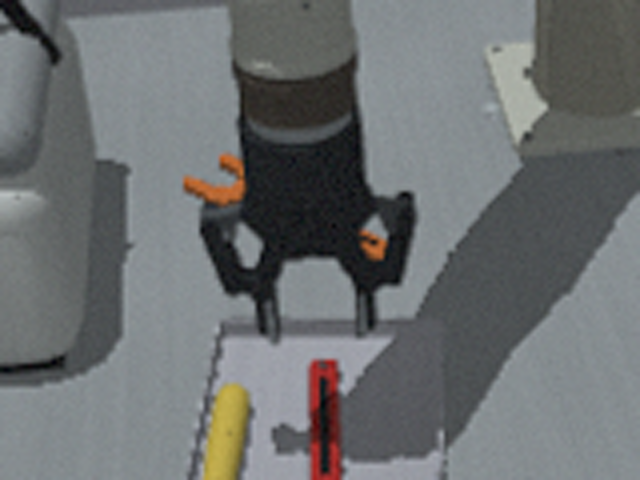

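servo_tool(
  targets=[
    {"claw": -0.2, "tx": 0.003, "ty": -0.001, "tz": 0.03, "rx": 0, "ry": 0, "rz": 0},
    {"claw": -0.2, "tx": 0.003, "ty": -0.001, "tz": 0.06, "rx": 0, "ry": 0, "rz": 0},
    {"claw": -0.2, "tx": 0.003, "ty": -0.001, "tz": 0.085, "rx": 0, "ry": 0, "rz": 0},
    {"claw": -0.2, "tx": 0.003, "ty": -0.001, "tz": 0.1, "rx": 0, "ry": 0, "rz": 0},
    {"claw": -0.2, "tx": 0.003, "ty": -0.001, "tz": 0.105, "rx": 0, "ry": 0, "rz": 0},
    {"claw": -0.2, "tx": 0.003, "ty": -0.001, "tz": 0.105, "rx": 0, "ry": 0, "rz": 0},
    {"claw": -0.2, "tx": 0.003, "ty": -0.001, "tz": 0.105, "rx": 0, "ry": 0, "rz": 0},
  ],
)

```text
time_s: 9.93
tool_pos: [0.4549, -0.2969, 0.0351]
orientation: [-0.001, 0.034, 0.999, 0.0]
contact_force: [-0.9, 0.3, 0.8]
width: 0.0514
gripper_force: 0.0
```

```bash
python3 s.py
python3 - <<'E'
from h import *
print(rel((.457,-.297,.031),Rt(0,-4)))
E
```

```text
t 9.93 p [ 0.4549 -0.2969  0.0351] th 0.1 head z 176.9 ydir 86.1 q [-0.58  0.52 -0.2   0.85 -0.   -0.51] F [-0.9  0.3  0.8] M [-0.03 -0.02  0.02] w 0.0514 g 0.0
grasp pt [ 0.4548 -0.2969  0.0291] F tool [ 0.9  0.2 -0.8]
Mz at nut 0.02
(array([-0.0022,  0.0001,  0.0041]), array([-0. , -0.1,  0.1]))
```

Lower by 4 mm and close.

servo_tool(
  targets=[
    {"claw": -0.2, "tx": -0.002, "ty": 0, "tz": 0.003, "rx": 0, "ry": 0, "rz": 0},
    {"claw": 0.9, "tx": -0.002, "ty": 0, "tz": 0.003, "rx": 0, "ry": 0, "rz": 0},
    {"claw": 0.9, "tx": -0.002, "ty": 0, "tz": 0.003, "rx": 0, "ry": 0, "rz": 0},
    {"claw": 0.9, "tx": -0.002, "ty": 0, "tz": 0.003, "rx": 0, "ry": 0, "rz": 0},
    {"claw": 0.9, "tx": -0.002, "ty": 0, "tz": 0.003, "rx": 0, "ry": 0, "rz": 0},
    {"claw": 0.9, "tx": -0.002, "ty": 0, "tz": 0.003, "rx": 0, "ry": 0, "rz": 0},
  ],
  grip_force=100,
)

```text
time_s: 10.43
tool_pos: [0.4579, -0.2973, 0.0324]
orientation: [-0.001, 0.034, 0.999, -0.0]
contact_force: [-1.1, -0.1, 5.6]
width: 0.0188
gripper_force: 98.2
```

```bash
python3 s.py
```

```text
t 10.43 p [ 0.4579 -0.2973  0.0324] th 0.1 head z -167.1 ydir 86.1 q [-0.57  0.53 -0.2   0.85 -0.   -0.51] F [-1.1 -0.1  5.6] M [ 0.07  0.24 -0.05] w 0.0188 g 98.2
grasp pt [ 0.4579 -0.2973  0.0264] F tool [ 1.1 -0.2 -5.6]
Mz at nut -0.05
```

servo_tool(
  targets=[
    {"claw": 0, "tx": 0, "ty": 0, "tz": 0, "rx": 0, "ry": 0, "rz": 0},
    {"claw": 0, "tx": 0, "ty": 0, "tz": 0.003, "rx": 0, "ry": 0, "rz": 0},
    {"claw": 0, "tx": 0, "ty": 0, "tz": 0.004, "rx": 0, "ry": 0, "rz": 0},
    {"claw": 0, "tx": 0, "ty": 0, "tz": 0.004, "rx": 0, "ry": 0, "rz": 0},
    {"claw": 0.9, "tx": 0, "ty": 0, "tz": 0.004, "rx": 0, "ry": 0, "rz": 0},
    {"claw": 0.9, "tx": 0, "ty": 0, "tz": 0.004, "rx": 0, "ry": 0, "rz": 0},
    {"claw": 0.9, "tx": 0, "ty": 0, "tz": 0.004, "rx": 0, "ry": 0, "rz": 0},
    {"claw": 0.9, "tx": 0, "ty": 0, "tz": 0.004, "rx": 0, "ry": 0, "rz": 0},
    {"claw": 0.9, "tx": 0, "ty": 0, "tz": 0.004, "rx": 0, "ry": 0, "rz": 0},
  ],
  grip_force=80,
)

```text
time_s: 11.18
tool_pos: [0.4574, -0.2972, 0.0275]
orientation: [-0.002, 0.034, 0.999, -0.0]
contact_force: [-1.3, -0.7, 5.3]
width: 0.0198
gripper_force: 80.5
```

```bash
python3 s.py
```

```text
t 11.18 p [ 0.4574 -0.2972  0.0275] th 0.2 head z -179.6 ydir 86.1 q [-0.58  0.54 -0.2   0.84 -0.   -0.51] F [-1.3 -0.7  5.3] M [-0.11  0.28 -0.02] w 0.0198 g 80.5
grasp pt [ 0.4574 -0.2972  0.0215] F tool [ 1.2 -0.8 -5.3]
Mz at nut -0.02
```

servo_tool(
  targets=[
    {"claw": 0.9, "tx": 0, "ty": 0, "tz": -0.02, "rx": 0, "ry": 0, "rz": 0},
    {"claw": 0.9, "tx": 0, "ty": 0, "tz": -0.05, "rx": 0, "ry": 0, "rz": 0},
    {"claw": 0.9, "tx": 0, "ty": 0, "tz": -0.09, "rx": 0, "ry": 0, "rz": 0},
    {"claw": 0.9, "tx": 0, "ty": 0, "tz": -0.09, "rx": 0, "ry": 0, "rz": 0},
    {"claw": 0.9, "tx": 0, "ty": 0, "tz": -0.09, "rx": 0, "ry": 0, "rz": 0},
  ],
)

```text
time_s: 11.6
tool_pos: [0.4586, -0.2975, 0.1181]
orientation: [-0.001, 0.034, 0.999, -0.001]
contact_force: [-0.4, 0.5, -6.3]
width: 0.02
gripper_force: 79.3
```

```bash
python3 s.py
python3 - <<'E'
from h import *
print(rel((.3925,-.0756,.1165),Rt(0,-.5)))
E
```

```text
t 11.6 p [ 0.4586 -0.2975  0.1181] th 0.1 head z -142.8 ydir 86.1 q [-0.57  0.43 -0.1   1.04 -0.   -0.51] F [-0.4  0.5 -6.3] M [ 0.03  0.19 -0.02] w 0.02 g 79.3
grasp pt [ 0.4586 -0.2975  0.1121] F tool [0.5 0.5 6.3]
Mz at nut -0.02
(array([0.0809, 0.2169, 0.0015]), array([-0.1, -0.1, -3.4]))
```

servo_tool(
  targets=[
    {"claw": 0.9, "tx": 0.04, "ty": 0.02, "tz": 0, "rx": 0, "ry": 0, "rz": -1},
    {"claw": 0.9, "tx": 0.07, "ty": 0.05, "tz": 0, "rx": 0, "ry": 0, "rz": -2},
    {"claw": 0.9, "tx": 0.081, "ty": 0.085, "tz": 0, "rx": 0, "ry": 0, "rz": -3.4},
    {"claw": 0.9, "tx": 0.081, "ty": 0.12, "tz": 0, "rx": 0, "ry": 0, "rz": -3.4},
    {"claw": 0.9, "tx": 0.081, "ty": 0.16, "tz": 0, "rx": 0, "ry": 0, "rz": -3.4},
    {"claw": 0.9, "tx": 0.081, "ty": 0.195, "tz": 0, "rx": 0, "ry": 0, "rz": -3.4},
    {"claw": 0.9, "tx": 0.081, "ty": 0.217, "tz": 0, "rx": 0, "ry": 0, "rz": -3.4},
    {"claw": 0.9, "tx": 0.081, "ty": 0.217, "tz": 0, "rx": 0, "ry": 0, "rz": -3.4},
    {"claw": 0.9, "tx": 0.081, "ty": 0.217, "tz": 0, "rx": 0, "ry": 0, "rz": -3.4},
    {"claw": 0.9, "tx": 0.081, "ty": 0.217, "tz": 0, "rx": 0, "ry": 0, "rz": -3.4},
  ],
)

```text
time_s: 12.43
tool_pos: [0.3899, -0.0748, 0.1159]
orientation: [-0.004, 0.004, 1.0, 0.001]
contact_force: [-0.1, -0.5, -6.1]
width: 0.02
gripper_force: 79.7
```

```bash
python3 s.py
python3 - <<'E'
from h import *
print(rel((.3925,-.0756,.1165),Rt(0,-.5)))
ims=[]
for n,(r,c) in(("scene",(180,250)),("top",(130,160))):
    g=robot.get_image(n)["color"]; ims.append(cv2.resize(g[r:r+100,c:c+100],None,fx=4,fy=4,interpolation=cv2.INTER_CUBIC))
cv2.imwrite("pics/c6.png",np.hstack(ims)[:,:,::-1])
E
```

```text
t 12.43 p [ 0.3899 -0.0748  0.1159] th 0.5 head z 172.5 ydir 89.6 q [-0.19  0.17 -0.48  0.93 -0.   -0.18] F [-0.1 -0.5 -6.1] M [ 0.01  0.19 -0.01] w 0.02 g 79.7
grasp pt [ 0.3898 -0.0748  0.1099] F tool [ 0.  -0.5  6.1]
Mz at nut -0.01
(array([-0.0026, -0.0008, -0.0007]), array([ 0.1, -0.5,  0.1]))
```

View pics/c6.png

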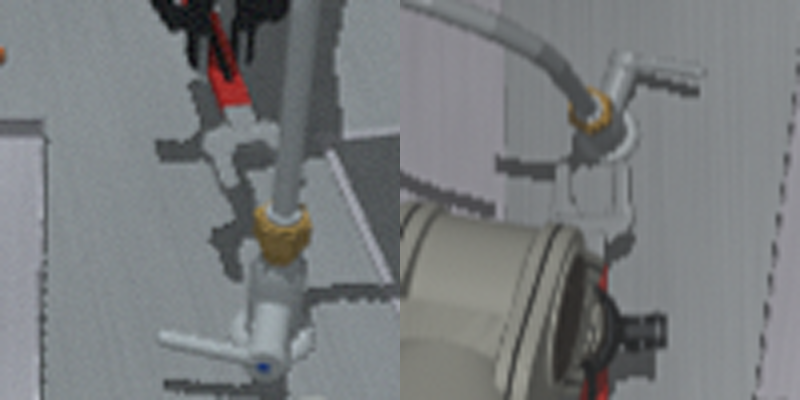

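Run:
```python
from h import *
p,R,o=cur()
for n,c0,r0 in(("scene",250,180),("top",160,130)):
    g=robot.get_image(n)
    for d,w in((-.017-.115,.0228),(-.017-.115,-.0228),(-.057+.0,0),(-.115,0)):
        X=p+R@np.array([d,w,.0185]); u=proj(g,X); print(n,(d,w),X.round(3),((u-[c0,r0])*4+[400*(n=="top"),0]).round(0))
    u=proj(g,(.5675,-.0756,.098)); print("nut",((u-[c0,r0])*4+[400*(n=="top"),0]).round(0))
```

```text
scene (-0.132, 0.0228) [ 0.523 -0.054  0.097] [292. 178.]
scene (-0.132, -0.0228) [ 0.522 -0.1    0.097] [223. 185.]
scene (-0.057, 0) [ 0.447 -0.076  0.098] [231. 110.]
scene (-0.115, 0) [ 0.505 -0.077  0.097] [251. 164.]
nut [278. 227.]
top (-0.132, 0.0228) [ 0.523 -0.054  0.097] [561. 168.]
top (-0.132, -0.0228) [ 0.522 -0.1    0.097] [620. 166.]
top (-0.057, 0) [ 0.447 -0.076  0.098] [591. 263.]
top (-0.115, 0) [ 0.505 -0.077  0.097] [591. 189.]
nut [588. 110.]
```

servo_tool(
  targets=[
    {"claw": 0.9, "tx": -0.008, "ty": -0.0008, "tz": -0.0005, "rx": 0, "ry": -0.4, "rz": 0},
    {"claw": 0.9, "tx": -0.016, "ty": -0.0008, "tz": -0.0005, "rx": 0, "ry": -0.4, "rz": 0},
    {"claw": 0.9, "tx": -0.024, "ty": -0.0008, "tz": -0.0005, "rx": 0, "ry": -0.4, "rz": 0},
    {"claw": 0.9, "tx": -0.03, "ty": -0.0008, "tz": -0.0005, "rx": 0, "ry": -0.4, "rz": 0},
    {"claw": 0.9, "tx": -0.036, "ty": -0.0008, "tz": -0.0005, "rx": 0, "ry": -0.4, "rz": 0},
    {"claw": 0.9, "tx": -0.04, "ty": -0.0008, "tz": -0.0005, "rx": 0, "ry": -0.4, "rz": 0},
    {"claw": 0.9, "tx": -0.04, "ty": -0.0008, "tz": -0.0005, "rx": 0, "ry": -0.4, "rz": 0},
  ],
)

```text
time_s: 13.22
tool_pos: [0.4327, -0.0758, 0.1177]
orientation: [0.002, 0.004, 1.0, 0.001]
contact_force: [0.4, 1.3, -5.7]
width: 0.02
gripper_force: 79.6
```

```bash
python3 s.py
```

```text
t 13.22 p [ 0.4327 -0.0758  0.1177] th 0.2 head z 19.6 ydir 89.6 q [-0.17  0.24 -0.39  0.94  0.   -0.17] F [ 0.4  1.3 -5.7] M [0.18 0.19 0.07] w 0.02 g 79.6
grasp pt [ 0.4327 -0.0758  0.1117] F tool [-0.4  1.3  5.7]
Mz at nut 0.07
```

servo_tool(
  targets=[
    {"claw": 0.9, "tx": -0.005, "ty": 0, "tz": 0, "rx": 0, "ry": 0, "rz": 0},
    {"claw": 0.9, "tx": -0.01, "ty": 0, "tz": 0, "rx": 0, "ry": 0, "rz": 0},
    {"claw": 0.9, "tx": -0.014, "ty": 0, "tz": 0, "rx": 0, "ry": 0, "rz": 0},
    {"claw": 0.9, "tx": -0.018, "ty": 0, "tz": 0, "rx": 0, "ry": 0, "rz": 0},
    {"claw": 0.9, "tx": -0.018, "ty": 0, "tz": 0, "rx": 0, "ry": 0, "rz": 0},
    {"claw": 0.9, "tx": -0.018, "ty": 0, "tz": 0, "rx": 0, "ry": 0, "rz": 0},
  ],
)

```text
time_s: 13.72
tool_pos: [0.4503, -0.076, 0.118]
orientation: [0.002, 0.004, 1.0, 0.001]
contact_force: [0.6, 2.4, -6.3]
width: 0.0196
gripper_force: 79.7
```

```bash
python3 s.py
```

```text
t 13.72 p [ 0.4503 -0.076   0.118 ] th 0.3 head z 16.2 ydir 89.6 q [-0.17  0.27 -0.35  0.95  0.   -0.16] F [ 0.6  2.4 -6.3] M [ 0.47 -0.01  0.32] w 0.0196 g 79.7
grasp pt [ 0.4503 -0.0759  0.112 ] F tool [-0.6  2.4  6.3]
Mz at nut 0.32
```

servo_tool(
  targets=[
    {"claw": 0.9, "tx": -0.0015, "ty": 0, "tz": 0, "rx": 0, "ry": 0, "rz": 0},
    {"claw": 0.9, "tx": -0.003, "ty": 0, "tz": 0, "rx": 0, "ry": 0, "rz": 0},
    {"claw": 0.9, "tx": -0.003, "ty": 0, "tz": 0, "rx": 0, "ry": 0, "rz": 0},
  ],
)

```text
time_s: 13.97
tool_pos: [0.4521, -0.076, 0.1177]
orientation: [0.001, 0.004, 1.0, 0.001]
contact_force: [-1.1, 4.4, -5.7]
width: 0.0195
gripper_force: 79.7
```

```bash
python3 s.py; python3 rot.py .5675 -.0756 -5 9
```

```text
t 13.97 p [ 0.4521 -0.076   0.1177] th 0.1 head z 27.5 ydir 89.6 q [-0.17  0.27 -0.34  0.96  0.   -0.16] F [-1.1  4.4 -5.7] M [0.6  0.31 0.35] w 0.0195 g 79.7
grasp pt [ 0.4522 -0.076   0.1117] F tool [1.2 4.4 5.7]
Mz at nut 0.35
[-0.0003  0.0101  0.    ] [ 0. -0.  5.]
[-0.0015  0.02    0.    ] [ 0. -0. 10.]
[-0.0036  0.0299  0.    ] [ 0. -0. 15.]
[-0.0065  0.0395  0.0001] [ 0. -0. 20.]
[-0.0102  0.0489  0.0001] [ 0.1 -0.  25. ]
[-0.0148  0.0578  0.0001] [ 0.1 -0.  30. ]
[-0.0201  0.0664  0.0001] [ 0.1 -0.  35. ]
[-0.0261  0.0745  0.0001] [ 0.1 -0.  40. ]
[-0.0328  0.0819  0.0002] [ 0.1 -0.1 45. ]
```

servo_tool(
  targets=[
    {"claw": 0.9, "tx": -0.0003, "ty": 0.0101, "tz": 0, "rx": 0, "ry": 0, "rz": 5},
    {"claw": 0.9, "tx": -0.0015, "ty": 0.02, "tz": 0, "rx": 0, "ry": 0, "rz": 10},
    {"claw": 0.9, "tx": -0.0036, "ty": 0.03, "tz": 0, "rx": 0, "ry": 0, "rz": 15},
    {"claw": 0.9, "tx": -0.0065, "ty": 0.0395, "tz": 0, "rx": 0, "ry": 0, "rz": 20},
    {"claw": 0.9, "tx": -0.0102, "ty": 0.049, "tz": 0, "rx": 0, "ry": 0, "rz": 25},
    {"claw": 0.9, "tx": -0.0148, "ty": 0.058, "tz": 0, "rx": 0, "ry": 0, "rz": 30},
    {"claw": 0.9, "tx": -0.0148, "ty": 0.058, "tz": 0, "rx": 0, "ry": 0, "rz": 30},
  ],
)

```text
time_s: 14.55
tool_pos: [0.468, -0.0182, 0.1178]
orientation: [0.002, 0.263, 0.965, -0.0]
contact_force: [0.1, -0.6, -7.0]
width: 0.0196
gripper_force: 79.8
```

```bash
python3 s.py
python3 - <<'E'
from h import *
p,R,o=cur(); d=p[:2]-[.5675,-.0756]; print("grip bearing",np.degrees(np.arctan2(-d[1],-d[0])),np.hypot(*d))
E
python3 rot.py .5675 -.0756 -4 4
```

```text
t 14.55 p [ 0.468  -0.0182  0.1178] th 0.2 head z -20.4 ydir 59.5 q [-0.04  0.29 -0.32  0.96 -0.    0.49] F [ 0.1 -0.6 -7. ] M [-0.1   0.31  0.38] w 0.0196 g 79.8
grasp pt [ 0.468  -0.0182  0.1118] F tool [-0.4 -0.5  7. ]
Mz at nut 0.38
grip bearing -29.996562554439475 0.11488277263703382
[-0.0002  0.008   0.    ] [ 0. -0.  4.]
[-0.001  0.016  0.   ] [ 0. -0.  8.]
[-0.0023  0.0239  0.    ] [ 0. -0. 12.]
[-0.0042  0.0317  0.    ] [ 0. -0. 16.]
```

servo_tool(
  targets=[
    {"claw": 0.9, "tx": -0.0002, "ty": 0.008, "tz": 0, "rx": 0, "ry": 0, "rz": 4},
    {"claw": 0.9, "tx": -0.001, "ty": 0.016, "tz": 0, "rx": 0, "ry": 0, "rz": 8},
  ],
)

```text
time_s: 14.72
tool_pos: [0.4763, -0.0059, 0.1179]
orientation: [0.001, 0.329, 0.944, -0.0]
contact_force: [-0.9, -1.7, -7.7]
width: 0.0201
gripper_force: 80.0
```

```bash
python3 s.py
python3 - <<'E'
from h import *
p,R,o=cur(); d=p[:2]-[.5675,-.0756]; F=o["contact_force"]; print("torque",o["moment"][2]+d[0]*F[1]-d[1]*F[0])
ims=[]
for n,(r,c) in(("scene",(180,250)),("top",(120,160))):
    g=robot.get_image(n)["color"]; ims.append(cv2.resize(g[r:r+100,c:c+100],None,fx=4,fy=4,interpolation=cv2.INTER_CUBIC))
cv2.imwrite("pics/c7.png",np.hstack(ims)[:,:,::-1])
E
```

```text
t 14.72 p [ 0.4763 -0.0059  0.1179] th 0.1 head z -22.7 ydir 51.5 q [-0.01  0.3  -0.29  0.97 -0.    0.66] F [-0.9 -1.7 -7.7] M [-0.16  0.34  0.97] w 0.0201 g 80.0
grasp pt [ 0.4763 -0.0059  0.1119] F tool [-0.3 -2.   7.7]
Mz at nut 0.97
torque 1.1901828060329296
```

View pics/c7.png

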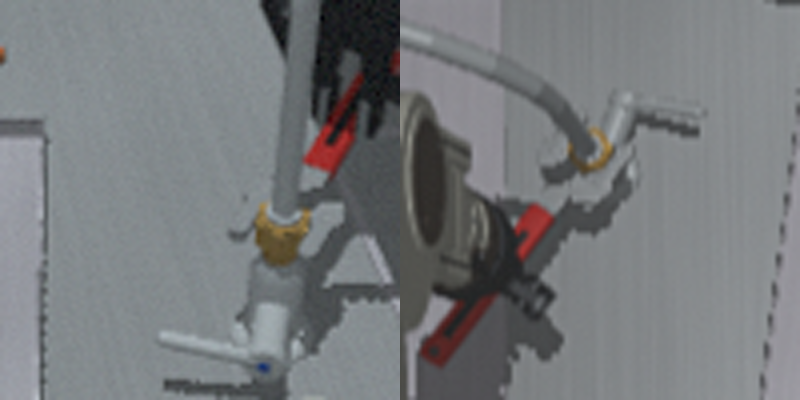

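servo_tool(
  targets=[
    {"claw": 0.9, "tx": -0.0002, "ty": 0.006, "tz": 0, "rx": 0, "ry": 0, "rz": 3},
    {"claw": 0.9, "tx": -0.0008, "ty": 0.012, "tz": 0, "rx": 0, "ry": 0, "rz": 6},
    {"claw": 0.9, "tx": -0.0008, "ty": 0.012, "tz": 0, "rx": 0, "ry": 0, "rz": 6},
    {"claw": 0.9, "tx": -0.0008, "ty": 0.012, "tz": 0, "rx": 0, "ry": 0, "rz": 6},
  ],
)

```text
time_s: 15.15
tool_pos: [0.4843, 0.0034, 0.1178]
orientation: [0.001, 0.377, 0.926, 0.001]
contact_force: [-0.8, -0.9, -5.8]
width: 0.0199
gripper_force: 79.9
```

```bash
python3 s.py; python3 rot.py .5675 -.0756 2 2
```

```text
t 15.15 p [0.4843 0.0034 0.1178] th 0.1 head z 12.9 ydir 45.7 q [ 0.01  0.32 -0.27  0.98  0.    0.78] F [-0.8 -0.9 -5.8] M [0.19 0.38 0.65] w 0.0199 g 79.9
grasp pt [0.4843 0.0034 0.1118] F tool [-0.  -1.2  5.8]
Mz at nut 0.65
[-0.0001 -0.004  -0.    ] [-0.  0. -2.]
[-0.0004 -0.008  -0.    ] [-0.  0. -4.]
```

servo_tool(
  targets=[
    {"claw": 0.9, "tx": -0.0002, "ty": -0.005, "tz": 0, "rx": 0, "ry": 0, "rz": -2.5},
    {"claw": 0.9, "tx": -0.0002, "ty": -0.005, "tz": 0, "rx": 0, "ry": 0, "rz": -2.5},
    {"claw": 0.9, "tx": 0.006, "ty": -0.005, "tz": 0, "rx": 0, "ry": 0, "rz": -2.5},
    {"claw": 0.9, "tx": 0.014, "ty": -0.005, "tz": 0, "rx": 0, "ry": 0, "rz": -2.5},
    {"claw": 0.9, "tx": 0.022, "ty": -0.005, "tz": 0, "rx": 0, "ry": 0, "rz": -2.5},
    {"claw": 0.9, "tx": 0.032, "ty": -0.005, "tz": 0, "rx": 0, "ry": 0, "rz": -2.5},
    {"claw": 0.9, "tx": 0.045, "ty": -0.005, "tz": 0, "rx": 0, "ry": 0, "rz": -2.5},
    {"claw": 0.9, "tx": 0.06, "ty": -0.005, "tz": 0, "rx": 0, "ry": 0, "rz": -2.5},
    {"claw": 0.9, "tx": 0.08, "ty": -0.005, "tz": 0, "rx": 0, "ry": 0, "rz": -2.5},
    {"claw": 0.9, "tx": 0.08, "ty": -0.005, "tz": 0, "rx": 0, "ry": 0, "rz": -2.5},
  ],
)

```text
time_s: 15.98
tool_pos: [0.4209, 0.0574, 0.1176]
orientation: [-0.001, 0.358, 0.934, 0.001]
contact_force: [-0.2, -0.1, -6.7]
width: 0.0198
gripper_force: 79.5
```

```bash
python3 s.py
python3 - <<'E'
from h import *
print(rel((.37,-.12,.118),Rt(0,-4)),rel((.457,-.297,.118),Rt(0,-4)))
E
```

```text
t 15.98 p [0.4209 0.0574 0.1176] th 0.1 head z 109.6 ydir 48.1 q [ 0.13  0.21 -0.42  0.94  0.    0.87] F [-0.2 -0.1 -6.7] M [ 0.09  0.29 -0.03] w 0.0198 g 79.5
grasp pt [0.4209 0.0574 0.1116] F tool [ 0.1 -0.2  6.7]
Mz at nut -0.03
(array([-0.0806, -0.166 , -0.0007]), array([  0.1,  -0.1, -37.9])) (array([-0.2636, -0.2396, -0.001 ]), array([  0.1,  -0.1, -37.9]))
```

servo_tool(
  targets=[
    {"claw": 0.9, "tx": 0.03, "ty": -0.03, "tz": 0, "rx": 0, "ry": 0, "rz": -7},
    {"claw": 0.9, "tx": 0.035, "ty": -0.05, "tz": 0, "rx": 0, "ry": 0, "rz": -14},
    {"claw": 0.9, "tx": 0.02, "ty": -0.075, "tz": 0, "rx": 0, "ry": 0, "rz": -20},
    {"claw": 0.9, "tx": -0.01, "ty": -0.1, "tz": 0, "rx": 0, "ry": 0, "rz": -26},
    {"claw": 0.9, "tx": -0.04, "ty": -0.13, "tz": 0, "rx": 0, "ry": 0, "rz": -32},
    {"claw": 0.9, "tx": -0.07, "ty": -0.155, "tz": 0, "rx": 0, "ry": 0, "rz": -38},
    {"claw": 0.9, "tx": -0.08, "ty": -0.166, "tz": 0, "rx": 0, "ry": 0, "rz": -38},
    {"claw": 0.9, "tx": -0.08, "ty": -0.166, "tz": 0, "rx": 0, "ry": 0, "rz": -38},
    {"claw": 0.9, "tx": -0.08, "ty": -0.166, "tz": 0, "rx": 0, "ry": 0, "rz": -38},
  ],
)

```text
time_s: 16.73
tool_pos: [0.3729, -0.123, 0.118]
orientation: [0.002, 0.038, 0.999, -0.0]
contact_force: [-0.4, 0.3, -5.6]
width: 0.0193
gripper_force: 80.1
```

```bash
python3 s.py
python3 - <<'E'
from h import *
print(rel((.37,-.26,.118),Rt(0,-4)),rel((.457,-.297,.118),Rt(0,-4)))
E
```

```text
t 16.73 p [ 0.3729 -0.123   0.118 ] th 0.2 head z -7.8 ydir 85.7 q [-0.32  0.15 -0.5   0.92  0.   -0.24] F [-0.4  0.3 -5.6] M [0.07 0.22 0.03] w 0.0193 g 80.1
grasp pt [ 0.373 -0.123  0.112] F tool [0.5 0.3 5.6]
Mz at nut 0.03
(array([-7.300e-03, -1.368e-01,  1.000e-04]), array([-0. ,  0.2, -0.3])) (array([-0.0969, -0.1672,  0.0005]), array([-0. ,  0.2, -0.3]))
```

servo_tool(
  targets=[
    {"claw": 0.9, "tx": -0.002, "ty": -0.035, "tz": 0, "rx": 0, "ry": 0, "rz": 0},
    {"claw": 0.9, "tx": -0.005, "ty": -0.07, "tz": 0, "rx": 0, "ry": 0, "rz": 0},
    {"claw": 0.9, "tx": -0.007, "ty": -0.105, "tz": 0, "rx": 0, "ry": 0, "rz": 0},
    {"claw": 0.9, "tx": -0.02, "ty": -0.137, "tz": 0, "rx": 0, "ry": 0, "rz": 0},
    {"claw": 0.9, "tx": -0.05, "ty": -0.15, "tz": 0, "rx": 0, "ry": 0, "rz": 0},
    {"claw": 0.9, "tx": -0.08, "ty": -0.16, "tz": 0, "rx": 0, "ry": 0, "rz": 0},
    {"claw": 0.9, "tx": -0.097, "ty": -0.167, "tz": 0, "rx": 0, "ry": 0, "rz": 0},
    {"claw": 0.9, "tx": -0.097, "ty": -0.167, "tz": 0, "rx": 0, "ry": 0, "rz": 0},
    {"claw": 0.9, "tx": -0.097, "ty": -0.167, "tz": 0.03, "rx": 0, "ry": 0, "rz": 0},
    {"claw": 0.9, "tx": -0.097, "ty": -0.167, "tz": 0.055, "rx": 0, "ry": 0, "rz": 0},
    {"claw": 0.9, "tx": -0.097, "ty": -0.167, "tz": 0.07, "rx": 0, "ry": 0, "rz": 0},
    {"claw": 0.9, "tx": -0.097, "ty": -0.167, "tz": 0.07, "rx": 0, "ry": 0, "rz": 0},
  ],
)

```text
time_s: 17.73
tool_pos: [0.4546, -0.2906, 0.0436]
orientation: [-0.003, 0.034, 0.999, 0.003]
contact_force: [-0.9, 1.4, -5.8]
width: 0.0199
gripper_force: 80.4
```

```bash
python3 s.py
python3 - <<'E'
from h import *
print(rel((.457,-.297,.0285),Rt(0,-4)))
E
```

```text
t 17.73 p [ 0.4546 -0.2906  0.0436] th 0.5 head z 135.9 ydir 86.1 q [-0.57  0.51 -0.2   0.87  0.   -0.5 ] F [-0.9  1.4 -5.8] M [ 0.03  0.31 -0.02] w 0.0199 g 80.4
grasp pt [ 0.4545 -0.2906  0.0376] F tool [0.9 1.3 5.8]
Mz at nut -0.02
(array([-0.0029, -0.0063,  0.015 ]), array([ 0.3, -0.4,  0.1]))
```

Lower 14 mm, then release and rise.

servo_tool(
  targets=[
    {"claw": 0.9, "tx": -0.001, "ty": -0.003, "tz": 0.006, "rx": 0, "ry": 0, "rz": 0},
    {"claw": 0.9, "tx": -0.001, "ty": -0.003, "tz": 0.011, "rx": 0, "ry": 0, "rz": 0},
    {"claw": 0.9, "tx": -0.001, "ty": -0.003, "tz": 0.014, "rx": 0, "ry": 0, "rz": 0},
    {"claw": 0.9, "tx": -0.001, "ty": -0.003, "tz": 0.014, "rx": 0, "ry": 0, "rz": 0},
  ],
)

```text
time_s: 18.07
tool_pos: [0.4591, -0.297, 0.034]
orientation: [0.002, 0.034, 0.999, 0.0]
contact_force: [-0.3, 0.4, -4.7]
width: 0.0198
gripper_force: 80.5
```

```bash
python3 s.py
```

```text
t 18.07 p [ 0.4591 -0.297   0.034 ] th 0.2 head z 5.4 ydir 86.0 q [-0.58  0.53 -0.2   0.84  0.   -0.51] F [-0.3  0.4 -4.7] M [-0.    0.25  0.03] w 0.0198 g 80.5
grasp pt [ 0.4591 -0.297   0.028 ] F tool [0.4 0.4 4.7]
Mz at nut 0.03
```

servo_tool(
  targets=[
    {"claw": 0.9, "tx": 0, "ty": 0, "tz": 0.003, "rx": 0, "ry": 0, "rz": 0},
    {"claw": 0.9, "tx": 0, "ty": 0, "tz": 0.006, "rx": 0, "ry": 0, "rz": 0},
    {"claw": 0.9, "tx": 0, "ty": 0, "tz": 0.006, "rx": 0, "ry": 0, "rz": 0},
    {"claw": 0.9, "tx": 0, "ty": 0, "tz": 0.006, "rx": 0, "ry": 0, "rz": 0},
  ],
)

```text
time_s: 18.4
tool_pos: [0.4596, -0.2974, 0.0288]
orientation: [0.002, 0.035, 0.999, -0.0]
contact_force: [-1.2, 0.1, 0.5]
width: 0.0199
gripper_force: 81.4
```

```bash
python3 s.py
```

```text
t 18.4 p [ 0.4596 -0.2974  0.0288] th 0.3 head z -4.6 ydir 86.0 q [-0.58  0.53 -0.2   0.83  0.   -0.51] F [-1.2  0.1  0.5] M [0.05 0.18 0.05] w 0.0199 g 81.4
grasp pt [ 0.4596 -0.2974  0.0228] F tool [ 1.2 -0.  -0.5]
Mz at nut 0.05
```

servo_tool(
  targets=[
    {"claw": 0.3, "tx": 0, "ty": 0, "tz": 0, "rx": 0, "ry": 0, "rz": 0},
    {"claw": -0.2, "tx": 0, "ty": 0, "tz": 0, "rx": 0, "ry": 0, "rz": 0},
    {"claw": -0.2, "tx": 0, "ty": 0, "tz": 0, "rx": 0, "ry": 0, "rz": 0},
    {"claw": -0.2, "tx": 0, "ty": 0, "tz": 0, "rx": 0, "ry": 0, "rz": 0},
    {"claw": -0.2, "tx": 0, "ty": 0, "tz": -0.02, "rx": 0, "ry": 0, "rz": 0},
    {"claw": -0.2, "tx": 0, "ty": 0, "tz": -0.06, "rx": 0, "ry": 0, "rz": 0},
    {"claw": -0.2, "tx": 0.03, "ty": 0, "tz": -0.1, "rx": 0, "ry": 0, "rz": 0},
    {"claw": -0.2, "tx": 0.07, "ty": 0, "tz": -0.13, "rx": 0, "ry": 0, "rz": 0},
    {"claw": -0.2, "tx": 0.1, "ty": 0, "tz": -0.17, "rx": 0, "ry": 0, "rz": 0},
    {"claw": -0.2, "tx": 0.14, "ty": 0, "tz": -0.18, "rx": 0, "ry": 0, "rz": 0},
    {"claw": -0.2, "tx": 0.14, "ty": 0, "tz": -0.18, "rx": 0, "ry": 0, "rz": 0},
    {"claw": -0.2, "tx": 0.14, "ty": 0, "tz": -0.18, "rx": 0, "ry": 0, "rz": 0},
  ],
)

```text
time_s: 19.4
tool_pos: [0.3165, -0.2876, 0.2102]
orientation: [0.003, 0.036, 0.999, -0.001]
contact_force: [-0.0, -0.5, -1.3]
width: 0.0513
gripper_force: 0.0
```

```bash
python3 s.py
python3 - <<'E'
from h import *
ims=[]
for n,(r,c) in(("scene",(130,170)),("top",(90,120))):
    g=robot.get_image(n)["color"]; ims.append(cv2.resize(g[r:r+190,c:c+200],None,fx=2,fy=2,interpolation=cv2.INTER_CUBIC))
cv2.imwrite("pics/c8.png",np.hstack(ims)[:,:,::-1])
E
```

```text
t 19.4 p [ 0.3165 -0.2876  0.2102] th 0.3 head z -24.3 ydir 85.9 q [-0.74  0.12 -0.26  1.18  0.   -0.67] F [-0.  -0.5 -1.3] M [ 0.01  0.02 -0.02] w 0.0513 g 0.0
grasp pt [ 0.3165 -0.2876  0.2042] F tool [-0.  -0.5  1.3]
Mz at nut -0.02
```

View pics/c8.png

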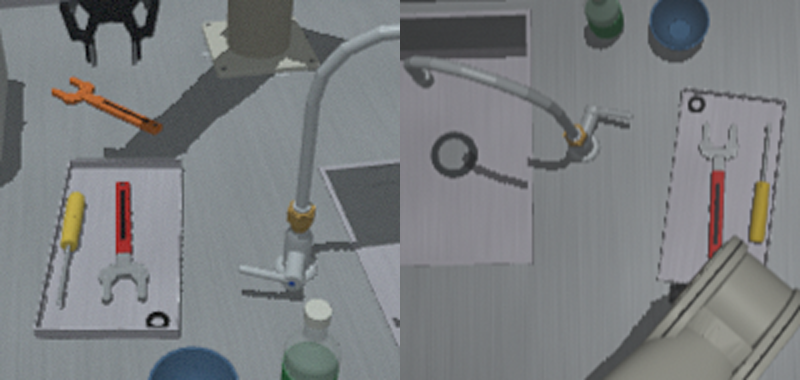

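```bash
python3 -c "
from workcell import robot
print(robot.finish_job())"
```

```text
the job is handed in; nothing more can be done
None
```

I ran the nut down by hand until it seated, then tightened it an estimated 0.7–0.8 rad with the wrench. The angle comes from the arm's pose and was not measured directly. The wrench lies flat in the tray, the spout still points over the sink, the other things look unmoved in the last pictures, and the job is handed in (no verdict was returned).

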